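# Lock the specimen carousel with the curved hook

## Robot

A 6-joint arm with a two-finger parallel gripper is mounted at the origin on the work surface. World frame = base frame: x ahead of the robot, y to its left, z up, the work surface at z = 0. Lengths are in m, angles in rad, forces in N, time in s.
With the tool pointing down it reaches from about 0.2 to 0.875 m from the base axis. Payload 3.4 kg.
Tool frame: the origin (TCP) lies between the finger pads; the fingertips stand 17 mm ahead of it and the grasp point (between the pads) lies 2 mm behind it; z points along the fingers, y is the direction in which the jaws open and shut (so a half turn about z gives the same grasp; the last joint's range is limited). The gripper opens to 94 mm and grips with 3 to 60 N. Pads are 16 mm wide; open, the fingers measure 119 mm over their backs; the gripper's body (75 mm by 177 mm) begins 78 mm behind the grasp point.
Start: joints at [1.166, 0.276, 1.505, -0, 1.361, -0.121], TCP at [0.161, 0.552, 0.222] pointing down, gripper open.
Joint ranges: [-2.89, 2.89], [-0.75, 2.08], [0.22, 2.7], [-1.18, 4.32], [0.11, 2.71], [-2.7, 2.7]. Speed limits (rad/s): [2.57, 2.57, 3.14, 3.14, 3.14, 3.14].

## Interface

Orientations are given as [roll, pitch, yaw] about the fixed x, y, z axes, in that order (R = Rz(yaw) Ry(pitch) Rx(roll)).
In Python, from rig import arm gives the robot as it stands. The module is installed in compiled form; this text tells all that it offers.
- The arm moves only by the tool move_arm, never from a script. Its argument "plan" is a list of rows, each an object of numbers: "jaw": the finger opening in m, from 0 to 0.094; "dx", "dy", "dz": the shift along the tool's x, y, z in m; "yaw": the turn about the tool's z in degrees. In form: [{"jaw": .., "dx": .., "dy": .., "dz": .., "yaw": ..}, ...]. A call has 1 to 5 rows; each row is the pose to reach, as a shift and turn from the pose commanded when the call began, along the tool's axes at that moment; what a row does not reach only later rows make up. A row lasts 1/12 s, in which the tool goes at most 41.7 mm and 7.16 degrees, less where a joint would pass 70% of its speed; a pose out of reach is approached as far as the arm can. A call with a gripper value outside its range is refused whole. The fingers move at their own pace and stop on an object; the grip force is fixed at half the most. Time passes only in rows, so rows that repeat a pose let the fingers close. It gives the time, the measured TCP pose, the force and the opening at its end, in the units of the state.
- arm.sense(): the state, without advancing time (a new reading comes with each control period).
- arm.capture(name): name is "scene" or "top"; returns (picture, depth): 420x560x3 uint8, red, green, blue; 420x560 float32, m along the optical axis (not along the pixel's ray), 0 where there is no reading.
- arm.get_calibration(name): a dict with "mtx" (3x3 intrinsics, pixels), "distortion" ([k1, k2, p1, p2, k3] as OpenCV has them; the pictures are not rectified), "pose" (4x4, takes a point from camera to world coordinates). Camera axes: x right, y down, z forward; pixel columns grow to the right and rows downward; lengths in m; the calibration is good to about 2 mm. A picture is of the moment at which its call begins. get_calibration takes no time and is no camera call.
- arm.finish_job(): hands the job in, once; it reports no verdict.
The state is a dict: "time_s": time; "q": joint angles; "joint_vel": joint speeds; "effort": joint torques, N m; "eef_pos": TCP position; "orientation": TCP orientation; "force": force on the tool from outside, world axes, zero at the start; "moment": the same for the moment, N m; "width": finger opening in m.
Only numpy, scipy, OpenCV 4.12 (cv2) and the standard library are available. Lean on these libraries where they do the work, as an engineer would, in place of code of your own. Each camera call takes 0.05 s, during which the arm holds its last target.

## Task

Take the curved locking hook by its orange grip out of the wooden parking block, swing its curved arm through the brass eye of the specimen carousel, and go on turning it round the carousel until its foot finds and drops fully home into the lock hole, then let go. Feel for the hole gently, without forcing: stay under 40 N between hook and carousel, and leave the other things on the bench alone.

Things in the scene. Friction and masses are not known exactly. Their poses are not given: they have to be found in the camera images.
- hook: Loose steel hook, 0.15 kg. Origin: centre of the underside of its collar (32 mm across, 6 mm thick); z up. Above it stand a 12 mm square stem and the grip; below it a chamfered foot, 10 mm across, 8 mm long. A curved arm of 8 mm round bar, centre line 20 mm above the origin, leaves the stem along +y and bends anticlockwise (from above) in a level circle of 60 mm radius.
- hook_grip (a point): Middle of the hook's orange grip, 14 mm square, faces along the hook's x and y; it reaches from 32 to 90 mm above the collar's underside.
- hook_tip (a point): Centre of the rounded free end (4 mm radius) of the hook's arm, 112 degrees of arc from the stem.
- hook_center (a point): Centre of the circle of the hook's arm, at the height of the collar's underside: hook frame (-60, 0, 0) mm.
- park: Fixed wooden parking block, 70 x 70 x 35 mm, with a 13 mm hole in the middle of its top, 16 mm deep, in which the hook's foot stands at the start. Origin: centre of its underside.
- stand: Fixed stand, origin on the carousel's axis at bench level, z up. It carries a round flat aluminium carousel, 178 mm across, braked so it cannot turn, and on its +y side the eye. One lock hole, 13 mm wide, 12 mm deep, slightly chamfered, 60 mm from the axis, lies 45 to 85 degrees clockwise of the eye seen from above (towards +x); just where is not measured: it must be seen or felt for. (Flat blue marks opposite.)
- axis (a point): Centre of the carousel's top surface, 45 mm above the bench (a hub here, 24 mm across, is 8 mm higher). The hook is home with its foot in the lock hole, its collar on the plate, its arm circle centred on this axis and its arm through the eye. It goes in by turning anticlockwise (from above) about this axis, tip first.
- eye (a point): Centre of the fixed upright brass ring (20 mm opening, 6 mm bar), 60 mm from the axis along the stand's +y, 24 mm above the plate. It opens along the stand's x; the tip enters from +x. A shank runs from it outwards to a steel post, 22 mm across, 80 mm high, 110 mm from the axis.
- dishes: Bystander, to be left alone: stack of three clear Petri dishes, 90 mm across, 36 mm high; origin at the centre of its underside.
- amber: Bystander, to be left alone: amber glass bottle, 70 mm across, 160 mm high; origin at the centre of its underside.
- clearjar: Bystander, to be left alone: clear glass jar, black cap, 76 mm across, 120 mm high; origin at the centre of its underside.
- tub: Bystander, to be left alone: white open tub, 100 mm across, 85 mm high; origin at the centre of its underside.
- carton: Bystander, to be left alone: cardboard carton 50 x 70 x 110 mm; origin at the centre of its underside.
- spatula: Bystander, to be left alone: steel laboratory spatula, 178 mm long, 8 mm thick, lying on the bench; origin near its middle.
Not all that is in view belongs to the job. What is shaped like the stand but green is not meant.

How it is judged:
On the way:
1. the hook's arm passes through the eye, tip at least 12 mm beyond it, arm circle concentric with the carousel within 12 mm and the collar still 4 mm or more above the plate (x of hook_tip in the frame of stand between -0.062 and -0.012 m and y of hook_tip in the frame of stand between 0.012 and 0.068 m and z of hook in the frame of axis between 0.004 and 0.014 m and horizontal distance between hook_center and axis below 0.012 m and angle between hook's own z axis and vertical below 0.15 rad), for 0.1 s.
At the end, for the whole second after the job is handed in: The hook is released and still, upright within 0.08 rad, its collar on the carousel plate within 2.5 mm (foot down the lock hole), the circle of its arm concentric with the carousel within 6 mm, its arm through the eye with the tip at least 12 mm beyond (x of hook_tip in the frame of stand between -0.062 and -0.012 m and y of hook_tip in the frame of stand between 0.012 and 0.068 m and z of hook in the frame of axis between -0.003 and 0.0025 m and horizontal distance between hook_center and axis below 0.006 m and angle between hook's own z axis and vertical below 0.08 rad and linear speed of hook below 0.02 m/s); the robot touches nothing.
It fails at once if hook and carousel stand pressed together with more than 40 N (contact force between hook and stand above 40 N).
It fails at once if a bystander moved more than 20 mm (distance of any of dishes, amber, clearjar, tub, carton, spatula from where it was at the start of the episode above 0.02 m).
It also fails if it takes over 72 s, if anything falls off the work surface, if the arm or the gripper's body presses on something with over 40 N, if the wrist force passes 120 N, or if a joint passes its speed limit or range.

## Working session

There is one attempt and no reset: what is moved stays moved. The work goes in short steps, Python scripts to look and compute and a tool call to move; the robot and the scene stay as the last step left them, time stands still between calls to the robot, and variables do not carry over. Pictures are saved under pics/ and viewed, and the job is handed in when it is done.

Besides the shell and the picture viewer there is one more tool, called by a JSON object that holds its "op" and its "data". move_arm: Moves the arm, as the interface text tells. Its arguments: {"type":"object","properties":{"plan":{"type":"array"}},"required":["plan"]}

```bash
mkdir -p pics
cat > h.py <<'E'
import numpy as np,cv2
from rig import arm
def cap(n,tag):
    p,d=arm.capture(n); cv2.imwrite(f'pics/{tag}.png',p[:,:,::-1]); np.save(f'pics/{tag}.npy',d); return p,d
def ray(n,uv):
    c=arm.get_calibration(n); K=np.array(c['mtx'],float);D=np.array(c['distortion'],float);T=np.array(c['pose'],float)
    u=cv2.undistortPoints(np.array(uv,float).reshape(-1,1,2),K,D).reshape(-1,2)
    r=np.c_[u,np.ones(len(u))]@T[:3,:3].T
    return T[:3,3],r
def onz(n,uv,z):
    o,r=ray(n,uv); s=(z-o[2])/r[:,2]; return o+r*s[:,None]
def depthpt(n,uv,d):
    o,r=ray(n,uv); return o+r*np.array([d[int(round(v)),int(round(u))] for u,v in np.array(uv).reshape(-1,2)])[:,None]
def proj(n,P):
    c=arm.get_calibration(n);T=np.linalg.inv(np.array(c['pose'],float))
    return cv2.projectPoints(np.array(P,float).reshape(-1,1,3),cv2.Rodrigues(T[:3,:3])[0],T[:3,3],np.array(c['mtx'],float),np.array(c['distortion'],float))[0].reshape(-1,2)
E
python3 - <<'E'
from h import *
for n in('scene','top'):
    cap(n,n+'0'); c=arm.get_calibration(n); print(n,np.round(c['mtx'],1),c['distortion'],np.round(c['pose'],3))
print(arm.sense())
E
```

```text
scene [[396.8   0.  280.3]
 [  0.  396.8 211.3]
 [  0.    0.    1. ]] [-0.07363697  0.          0.          0.          0.        ] [[ 0.164  0.806 -0.568  1.067]
 [ 0.986 -0.13   0.1   -0.094]
 [ 0.007 -0.577 -0.817  0.898]
 [ 0.     0.     0.     1.   ]]
top [[470.1   0.  282.2]
 [  0.  470.1 206.5]
 [  0.    0.    1. ]] [0.05545658 0.         0.         0.         0.        ] [[-0.02  -0.988  0.152  0.282]
 [-1.     0.021  0.008 -0.019]
 [-0.011 -0.151 -0.988  1.527]
 [ 0.     0.     0.     1.   ]]
{'time_s': 0.1, 'q': array([ 1.16595601e+00,  2.76514125e-01,  1.50595294e+00, -8.80895203e-08,
        1.36067597e+00, -1.21007257e-01]), 'joint_vel': array([ 0.00122744, -0.00223837, -0.00391148, -0.00085469,  0.00218085,
        0.00037027]), 'effort': array([ 2.22792536e-03, -4.05455053e+01, -2.37776756e+01,  7.02170399e-02,
        2.99665995e-02, -3.68856706e-05]), 'eef_pos': array([0.16085235, 0.55157479, 0.22172262]), 'orientation': array([-3.14005360e+00, -1.87064332e-04,  2.85775946e+00]), 'force': array([ 1.07483297,  0.26657293, -0.19493571]), 'moment': array([-0.03424342,  0.01618095,  0.03117526]), 'width': 0.09405349008587131}
```

View pics/scene0.png

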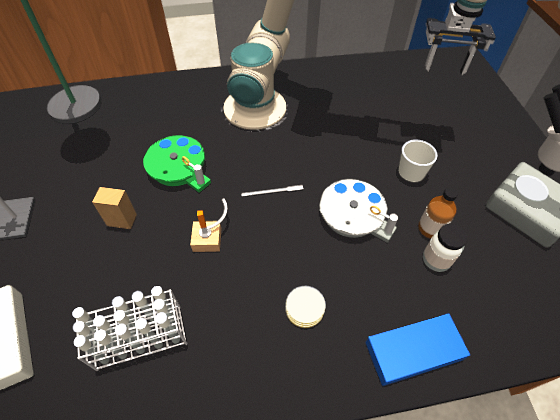

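View pics/top0.png

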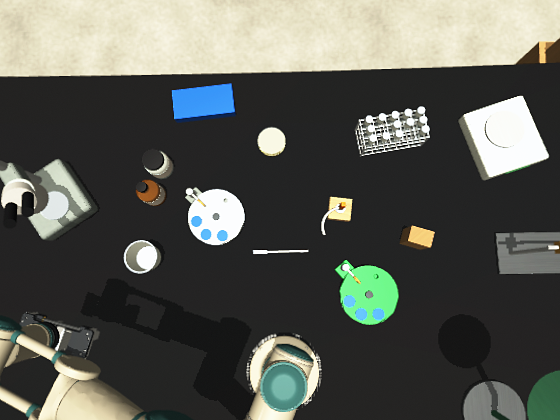

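The scene view shows a white or aluminium carousel at (353,207) and a green one at (175,160). In the top view they are at (216,216) and (369,295). The green one is ruled out by the task text, so the aluminium one is meant. The hook stands in the wooden block at scene (205,235) and top (340,208). I'll enlarge both to confirm.

Run:
```python
import cv2,numpy as np
t=cv2.imread('pics/top0.png');s=cv2.imread('pics/scene0.png')
f=lambda im,x,y,w,h,k:cv2.resize(im[y:y+h,x:x+w],None,fx=k,fy=k,interpolation=cv2.INTER_CUBIC)
a=np.hstack([f(t,176,171,80,80,5),f(s,313,167,80,80,5)]) 
cv2.imwrite('pics/crop_car.png',a)
a=np.hstack([f(t,310,180,60,60,6),f(s,180,190,60,60,6)])
cv2.imwrite('pics/crop_hook.png',a)
```

```text
(no output)
```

View pics/crop_car.png

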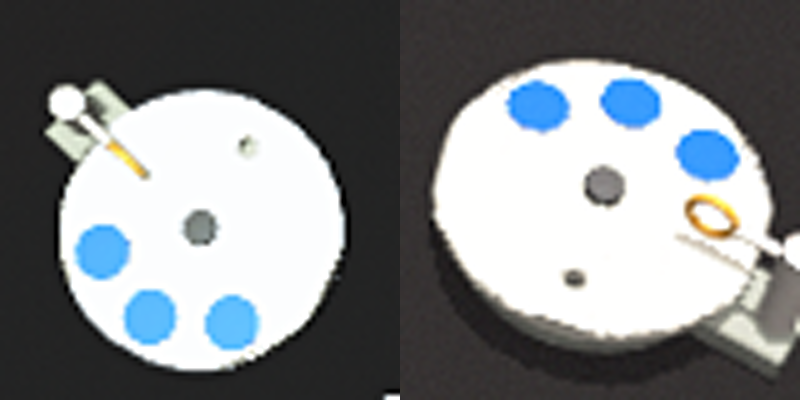

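View pics/crop_hook.png

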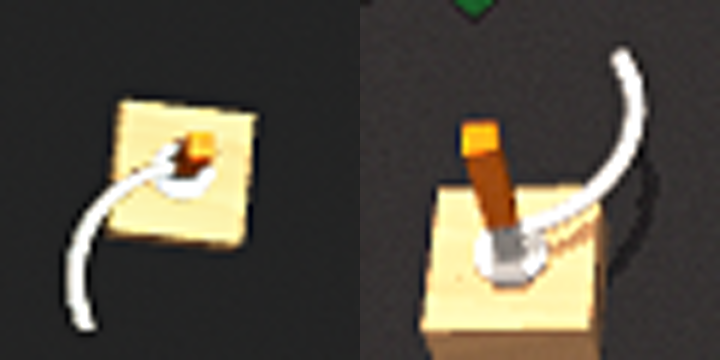

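The crops show the aluminium plate with its brass eye, grey hub, blue marks and a dark lock hole (top about (225.5,200), scene about (348,222.5)). They also show the hook with its orange grip and curved arm in the block. Next I'll measure them.

```bash
cat > meas.py <<'E'
from h import *
def comp(m,x,y,r):
    mm=np.zeros_like(m);mm[y-r:y+r,x-r:x+r]=m[y-r:y+r,x-r:x+r]
    return mm.astype(np.uint8)
for n,(cx,cy),hole in(('top',(216,216),(225.5,200)),('scene',(353,207),(348,222.5))):
    im=cv2.imread(f'pics/{n}0.png');g=im.astype(int);hsv=cv2.cvtColor(im,cv2.COLOR_BGR2HSV)
    gray=g.mean(2); d=np.load(f'pics/{n}0.npy')
    # hub / hole: dark weighted blobs
    def dark(x,y,r):
        ys,xs=np.mgrid[y-r:y+r+1,x-r:x+r+1]; w=np.clip(240-gray[y-r:y+r+1,x-r:x+r+1],0,None); w[w<30]=0
        return (xs*w).sum()/w.sum(),(ys*w).sum()/w.sum()
    hub=dark(*((216,216) if n=='top' else (354,204)),6)
    ho=dark(*((225,200) if n=='top' else (348,222)),4)
    print(n,'hub px',hub,onz(n,[hub],.053)[0],'hole px',ho,onz(n,[ho],.045)[0])
    # plate rim
    m=comp((gray>150)|((hsv[...,0]>95)&(hsv[...,0]<115)&(hsv[...,1]>100)),cx,cy,45)
    m=cv2.morphologyEx(m,cv2.MORPH_OPEN,np.ones((9,9),np.uint8))
    cs=max(cv2.findContours(m,0,cv2.CHAIN_APPROX_NONE)[0],key=cv2.contourArea).reshape(-1,2)
    P=onz(n,cs,.045)[:,:2]
    from scipy.optimize import least_squares
    s=least_squares(lambda p:np.hypot(*(P-p[:2]).T)-p[2],[*P.mean(0),.089],loss='soft_l1',f_scale=.001)
    print(' rim',s.x,'res',np.abs(s.fun).mean())
    b=comp((hsv[...,0]>95)&(hsv[...,0]<115)&(hsv[...,1]>100)&(gray>100),cx,cy,45)
    k,l,st,ce=cv2.connectedComponentsWithStats(b)
    for i in range(1,k):
        if st[i,4]>20:print(' blue',ce[i],onz(n,[ce[i]],.045)[0][:2])
    gd=comp((hsv[...,0]>12)&(hsv[...,0]<30)&(hsv[...,1]>110),cx,cy,45)
    ys,xs=np.nonzero(gd);print(' brass px',xs.min(),xs.max(),ys.min(),ys.max(),xs.mean(),ys.mean(),onz(n,[(xs.mean(),ys.mean())],.069)[0])
    # depth checks
    print(' depth hub',depthpt(n,[hub],d),'plate',depthpt(n,[(hub[0]+12,hub[1]+3)],d))
E
python3 meas.py
python3 - <<'E'
from h import *
for n,(x,y,w,h) in(('top',(310,185,60,60)),('scene',(180,190,60,65))):
    im=cv2.imread(f'pics/{n}0.png');hsv=cv2.cvtColor(im,cv2.COLOR_BGR2HSV)
    H,S,V=[hsv[y:y+h,x:x+w,i].astype(int) for i in range(3)]
    m=((H<22)&(S>190)).astype(np.uint8);ys,xs=np.nonzero(m)
    print(n,'orange',xs.min()+x,xs.max()+x,ys.min()+y,ys.max()+y, 'n',m.sum())
    mt=m*(V>200);yt,xt=np.nonzero(mt);print(' bright top',xt.mean()+x,yt.mean()+y,mt.sum())
    a=cv2.resize(im[y:y+h,x:x+w],None,fx=9,fy=9,interpolation=cv2.INTER_NEAREST);cv2.imwrite(f'pics/hk_{n}.png',a)
E
```

```text
top hub px (np.float64(215.59403382398997), np.float64(216.09121515815846)) [0.48147763 0.20374603 0.053     ] hole px (np.float64(224.44411547002224), np.float64(199.25166543301256)) [0.53627822 0.17675253 0.045     ]
 rim [0.48209253 0.20520658 0.08785014] res 0.0016342019865854922
 blue [195.95652174 220.85869565] [0.46865411 0.26720396]
 blue [205.53932584 234.04494382] [0.42600478 0.236593  ]
 blue [221.94565217 235.13043478] [0.42142723 0.18476732]
 brass px 198 204 199 205 200.76923076923077 202.23076923076923 [0.52426359 0.24793513 0.069     ]
 depth hub [[0.4816426  0.2039302  0.05178374]] plate [[0.47230807 0.16701536 0.0435204 ]]
scene hub px (np.float64(353.3047904833352), np.float64(204.05144143178654)) [0.48661073 0.20526267 0.053     ] hole px (np.float64(347.43074250976986), np.float64(222.3102475032566)) [0.53559332 0.17715131 0.045     ]
 rim [0.48291022 0.2050256  0.0876377 ] res 0.0072078180912493895
 blue [340.21875 187.8125 ] [0.42151195 0.18725976]
 blue [358.72826087 187.        ] [0.42679008 0.23882855]
 blue [373.85148515 197.56435644] [0.46883688 0.26951807]
 brass px 370 380 206 214 374.8235294117647 209.6764705882353 [0.5239437  0.25002747 0.069     ]
 depth hub [[0.48738798 0.20486234 0.05413167]] plate [[0.49551282 0.23743865 0.04449789]]
top orange 339 344 203 208 n 19
 bright top 342.14285714285717 204.28571428571428 7
scene orange 197 205 210 227 n 87
 bright top 199.6875 213.25 16
```

View pics/hk_top.png

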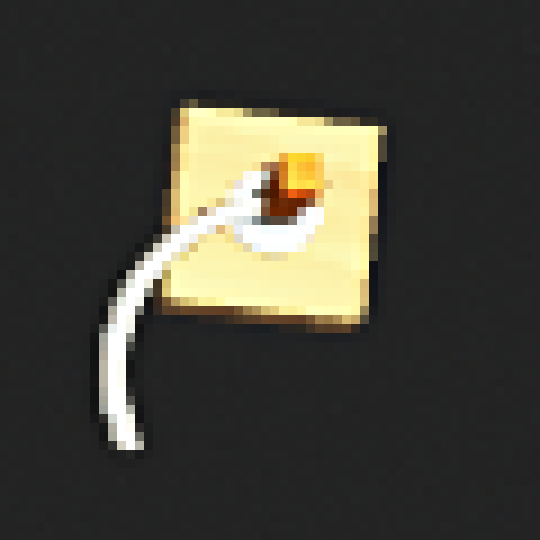

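View pics/hk_scene.png

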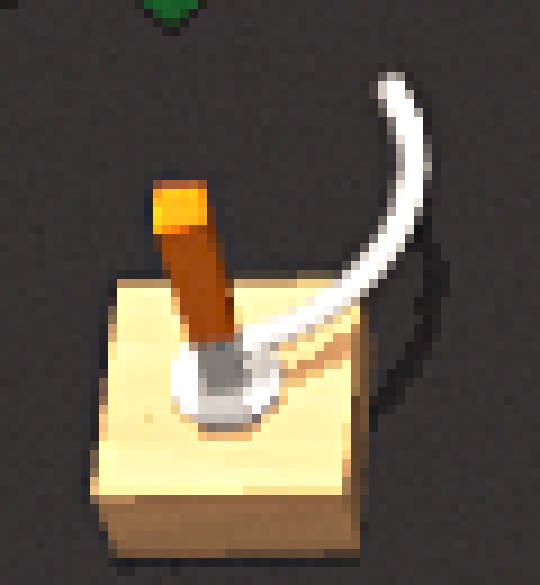

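Run:
```python
from h import *
def tri(a,b):
    o1,r1=ray('top',[a]);o2,r2=ray('scene',[b]);r1=r1[0];r2=r2[0]
    s=np.linalg.lstsq(np.c_[r1,-r2],o2-o1,rcond=None)[0]
    p,q=o1+s[0]*r1,o2+s[1]*r2;return (p+q)/2,np.linalg.norm(p-q)
print('griptop',onz('top',[(342.9,203.8)],.125),onz('scene',[(199.5,212.5)],.125),tri((342.9,203.8),(199.5,212.5)))
print('tip',onz('top',[(323.5,232.5)],.055),onz('scene',[(223.3,199.5)],.055),tri((323.5,232.5),(223.3,199.5)))
print('collar scene',onz('scene',[(180+227/9-.5,190+388/9-.5)],.041),'top',onz('top',[(310+279/9-.5,185+215/9-.5)],.041))
# block top corners
pt=[(181,108),(385,128),(367,325),(165,305)];print('block top',onz('top',[(310+x/9-.5,185+y/9-.5) for x,y in pt],.035))
ps=[(118,285),(367,288),(345,495),(95,495)];P=onz('scene',[(180+x/9-.5,190+y/9-.5) for x,y in ps],.035);print(P,P.mean(0))
# blue circumcentre
for B in ([(.46865,.26720),(.42600,.23659),(.42143,.18477)],[(.42151,.18726),(.42679,.23883),(.46884,.26952)]):
    B=np.array(B);A=2*(B[1:]-B[0]);c=np.linalg.solve(A,(B[1:]**2).sum(1)-(B[0]**2).sum());print('blue c',c,np.hypot(*(B[0]-c)))
```

```text
griptop [[ 0.5008182  -0.19109494  0.125     ]] [[ 0.50181953 -0.1894771   0.125     ]] (array([ 0.50096874, -0.19041752,  0.12393235]), np.float64(0.001604338833729538))
tip [[ 0.42201509 -0.13539407  0.055     ]] [[ 0.41830536 -0.13342378  0.055     ]] (array([ 0.42162021, -0.13412982,  0.05942017]), np.float64(0.0018276116826147454))
collar scene [[ 0.50556214 -0.18971962  0.041     ]] top [[ 0.49931661 -0.19317018  0.041     ]]
block top [[ 0.5395762  -0.16045986  0.035     ]
 [ 0.53072942 -0.23275075  0.035     ]
 [ 0.46017069 -0.22339159  0.035     ]
 [ 0.46880509 -0.15229777  0.035     ]]
[[ 0.46104236 -0.21988035  0.035     ]
 [ 0.47364876 -0.14812014  0.035     ]
 [ 0.5423319  -0.15971511  0.035     ]
 [ 0.53127214 -0.22908045  0.035     ]] [ 0.50207379 -0.18919901  0.035     ]
blue c [0.4804992  0.20567221] 0.06265838167333135
blue c [0.48216903 0.20710472] 0.06382265170830938
```

```bash
cat >> h.py <<'E'
def go(x,y,z,yawdeg):
    s=arm.sense();p=s['eef_pos'];yw=s['orientation'][2];d=np.array([x,y,z])-p
    tx=np.array([np.cos(yw),np.sin(yw)]);ty=np.array([np.sin(yw),-np.cos(yw)])
    t=-((yawdeg-np.degrees(yw)+180)%360-180)
    print('t %.2f now %s yaw %.2f w %.4f F %s'%(s['time_s'],np.round(p,4),np.degrees(yw),s['width'],np.round(s['force'],1)))
    print('dx %.4f dy %.4f dz %.4f yaw %.2f'%(tx@d[:2],ty@d[:2],-d[2],t))
E
python3 -c "
from h import *
go(.501,-.1905,.222,179)"
```

```text
t 0.10 now [0.1609 0.5516 0.2217] yaw 163.74 w 0.0941 F [ 1.1  0.3 -0.2]
dx -0.5343 dy -0.6171 dz -0.0003 yaw -15.26
```

{"op": "move_arm", "data": {"plan": [{"jaw": 0.05, "dx": -0.534, "dy": -0.617, "dz": 0, "yaw": -15.3}, {"jaw": 0.05, "dx": -0.534, "dy": -0.617, "dz": 0, "yaw": -15.3}, {"jaw": 0.05, "dx": -0.534, "dy": -0.617, "dz": 0, "yaw": -15.3}, {"jaw": 0.05, "dx": -0.534, "dy": -0.617, "dz": 0, "yaw": -15.3}, {"jaw": 0.05, "dx": -0.534, "dy": -0.617, "dz": 0, "yaw": -15.3}]}}

```text
time_s: 0.52
eef_pos: [0.2474, 0.3617, 0.222]
orientation: [-3.141, -0.0, 3.126]
force: [0.6, -0.3, 0.1]
width: 0.0641
```

```bash
python3 -c "
from h import *
go(.501,-.1905,.222,179)"
```

```text
t 0.52 now [0.2474 0.3617 0.222 ] yaw 179.11 w 0.0641 F [ 0.6 -0.3  0.1]
dx -0.2622 dy -0.5482 dz 0.0000 yaw 0.11
```

{"op": "move_arm", "data": {"plan": [{"jaw": 0.05, "dx": -0.262, "dy": -0.548, "dz": 0, "yaw": 0}, {"jaw": 0.05, "dx": -0.262, "dy": -0.548, "dz": 0, "yaw": 0}, {"jaw": 0.05, "dx": -0.262, "dy": -0.548, "dz": 0, "yaw": 0}, {"jaw": 0.05, "dx": -0.262, "dy": -0.548, "dz": 0, "yaw": 0}, {"jaw": 0.05, "dx": -0.262, "dy": -0.548, "dz": 0, "yaw": 0}]}}

```text
time_s: 0.93
eef_pos: [0.334, 0.1723, 0.2224]
orientation: [3.141, 0.0, 3.125]
force: [1.4, 0.2, -0.8]
width: 0.0503
```

```bash
python3 -c "
from h import *
go(.501,-.1905,.222,179)"
```

```text
t 0.93 now [0.334  0.1723 0.2224] yaw 179.07 w 0.0503 F [ 1.4  0.2 -0.8]
dx -0.1728 dy -0.3601 dz 0.0004 yaw 0.07
```

{"op": "move_arm", "data": {"plan": [{"jaw": 0.05, "dx": -0.173, "dy": -0.36, "dz": 0, "yaw": 0}, {"jaw": 0.05, "dx": -0.173, "dy": -0.36, "dz": 0, "yaw": 0}, {"jaw": 0.05, "dx": -0.173, "dy": -0.36, "dz": 0, "yaw": 0}, {"jaw": 0.05, "dx": -0.173, "dy": -0.36, "dz": 0, "yaw": 0}, {"jaw": 0.05, "dx": -0.173, "dy": -0.36, "dz": 0, "yaw": 0}]}}

```text
time_s: 1.35
eef_pos: [0.4212, -0.0171, 0.2224]
orientation: [3.141, 0.0, 3.124]
force: [-0.0, 0.2, -0.4]
width: 0.0498
```

```bash
python3 -c "
from h import *
go(.501,-.1905,.222,179)"
```

```text
t 1.35 now [ 0.4212 -0.0171  0.2224] yaw 179.00 w 0.0498 F [-0.   0.2 -0.4]
dx -0.0828 dy -0.1719 dz 0.0004 yaw -0.00
```

{"op": "move_arm", "data": {"plan": [{"jaw": 0.05, "dx": -0.083, "dy": -0.172, "dz": 0, "yaw": 0}, {"jaw": 0.05, "dx": -0.083, "dy": -0.172, "dz": 0, "yaw": 0}, {"jaw": 0.05, "dx": -0.083, "dy": -0.172, "dz": 0, "yaw": 0}, {"jaw": 0.05, "dx": -0.083, "dy": -0.172, "dz": 0, "yaw": 0}, {"jaw": 0.05, "dx": -0.083, "dy": -0.172, "dz": 0, "yaw": 0}]}}

```text
time_s: 1.77
eef_pos: [0.5026, -0.1926, 0.2218]
orientation: [-3.14, 0.0, 3.122]
force: [0.1, -0.4, 0.0]
width: 0.05
```

Run:
```python
from h import *
cap('scene','scene1')
s=arm.sense();p=s['eef_pos']; print(proj('scene',[p+[0,0,-.017],[.501,-.1905,.125]]))
im=cv2.imread('pics/scene1.png')[120:270,130:280];cv2.imwrite('pics/s1c.png',cv2.resize(im,None,fx=4,fy=4,interpolation=cv2.INTER_CUBIC))
go(.501,-.1905,.097,179)
```

```text
[[191.03136552 193.20838604]
 [199.05440503 212.27830087]]
t 1.82 now [ 0.5044 -0.1958  0.2215] yaw 178.82 w 0.0500 F [ 2.6 -3.2  0.1]
dx 0.0035 dy 0.0052 dz 0.1245 yaw -0.18
```

View pics/s1c.png

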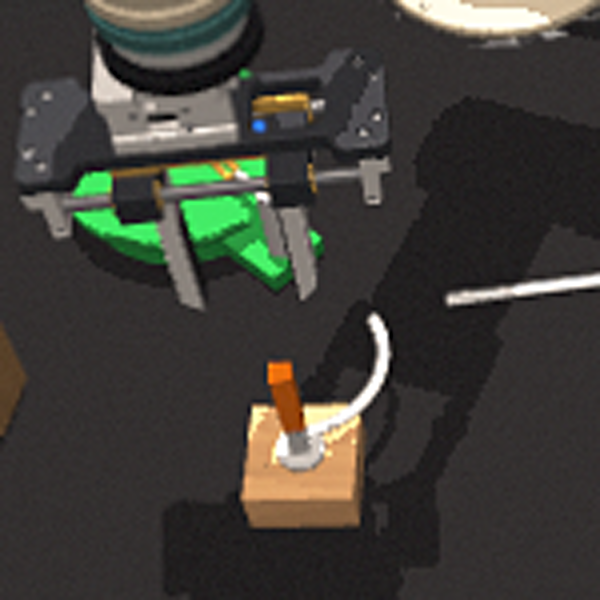

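The crop shows the fingers open above and behind the orange grip at about (199,212). The arm is still settling, so I'll hold before descending.

{"op": "move_arm", "data": {"plan": [{"jaw": 0.05, "dx": 0, "dy": 0, "dz": 0, "yaw": 0}, {"jaw": 0.05, "dx": 0, "dy": 0, "dz": 0, "yaw": 0}, {"jaw": 0.05, "dx": 0, "dy": 0, "dz": 0.03, "yaw": 0}, {"jaw": 0.05, "dx": 0, "dy": 0, "dz": 0.06, "yaw": 0}, {"jaw": 0.05, "dx": 0, "dy": 0, "dz": 0.075, "yaw": 0}]}}

```text
time_s: 2.23
eef_pos: [0.4988, -0.1856, 0.145]
orientation: [3.139, -0.004, 3.126]
force: [-0.5, 0.3, -0.5]
width: 0.0498
```

```bash
python3 -c "
from h import *
go(.501,-.1905,.098,179)"
```

```text
t 2.23 now [ 0.4988 -0.1856  0.145 ] yaw 179.13 w 0.0498 F [-0.5  0.3 -0.5]
dx -0.0023 dy -0.0048 dz 0.0470 yaw 0.13
```

{"op": "move_arm", "data": {"plan": [{"jaw": 0.05, "dx": 0, "dy": 0, "dz": 0, "yaw": 0}, {"jaw": 0.05, "dx": 0, "dy": 0, "dz": 0, "yaw": 0}, {"jaw": 0.05, "dx": 0, "dy": 0, "dz": 0, "yaw": 0}, {"jaw": 0.05, "dx": 0, "dy": 0, "dz": 0, "yaw": 0}, {"jaw": 0.05, "dx": 0, "dy": 0, "dz": 0, "yaw": 0}]}}

```text
time_s: 2.65
eef_pos: [0.5021, -0.1885, 0.149]
orientation: [-3.14, 0.003, 3.125]
force: [0.0, 0.3, 0.9]
width: 0.0498
```

```bash
python3 -c "
from h import *
go(.501,-.1905,.098,179)"
```

```text
t 2.65 now [ 0.5021 -0.1885  0.149 ] yaw 179.06 w 0.0498 F [0.  0.3 0.9]
dx 0.0011 dy -0.0020 dz 0.0510 yaw 0.06
```

{"op": "move_arm", "data": {"plan": [{"jaw": 0.05, "dx": 0.001, "dy": -0.001, "dz": 0.015, "yaw": 0}, {"jaw": 0.05, "dx": 0.001, "dy": -0.001, "dz": 0.03, "yaw": 0}, {"jaw": 0.05, "dx": 0.001, "dy": -0.001, "dz": 0.042, "yaw": 0}, {"jaw": 0.05, "dx": 0.001, "dy": -0.001, "dz": 0.049, "yaw": 0}, {"jaw": 0.05, "dx": 0.001, "dy": -0.001, "dz": 0.05, "yaw": 0}]}}

```text
time_s: 3.07
eef_pos: [0.4998, -0.1892, 0.0968]
orientation: [3.141, -0.001, 3.125]
force: [-0.7, 0.6, 0.3]
width: 0.05
```

{"op": "move_arm", "data": {"plan": [{"jaw": 0.05, "dx": 0, "dy": 0, "dz": 0, "yaw": 0}, {"jaw": 0.05, "dx": 0, "dy": 0, "dz": 0, "yaw": 0}, {"jaw": 0.05, "dx": 0, "dy": 0, "dz": 0, "yaw": 0}, {"jaw": 0.05, "dx": 0, "dy": 0, "dz": 0, "yaw": 0}, {"jaw": 0.05, "dx": 0, "dy": 0, "dz": 0, "yaw": 0}]}}

```text
time_s: 3.48
eef_pos: [0.5006, -0.1896, 0.098]
orientation: [-3.141, 0.001, 3.125]
force: [0.2, -0.4, 0.6]
width: 0.0501
```

Run:
```python
from h import *
cap('scene','scene2');cap('top','top2')
go(.501,-.1905,.098,179)
im=cv2.imread('pics/scene2.png')[150:270,150:270];t=cv2.imread('pics/top2.png')[150:270,280:400]
cv2.imwrite('pics/s2c.png',np.hstack([cv2.resize(i,(400,400),interpolation=cv2.INTER_CUBIC) for i in (im,t)]))
```

```text
t 3.58 now [ 0.5004 -0.1894  0.0978] yaw 179.04 w 0.0503 F [ 0.3 -0.2  0.6]
dx -0.0006 dy -0.0010 dz -0.0002 yaw 0.04
```

View pics/s2c.png

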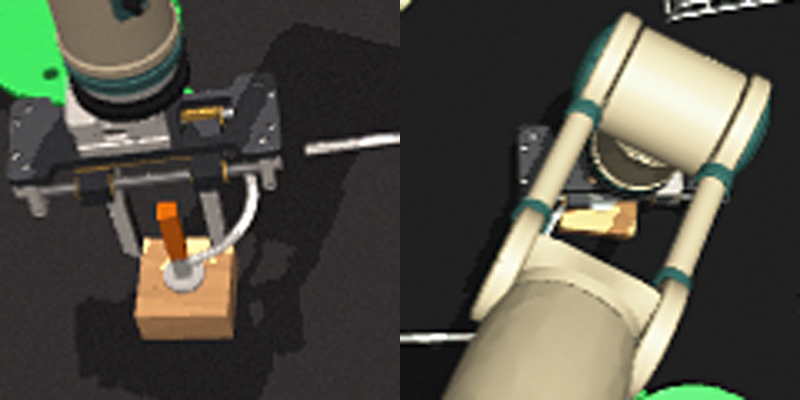

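Run:
```python
from h import *
p=np.array([.5004,-.1894,.0805])
print(proj('scene',[p,p+[0,.025,0],p-[0,.025,0],p+[.008,.025,0],p-[-.008,.025,0]]))
im=cv2.imread('pics/scene2.png')[190:250,170:240]
cv2.imwrite('pics/s2d.png',cv2.resize(im,None,fx=10,fy=10,interpolation=cv2.INTER_NEAREST))
```

```text
[[202.36137088 222.35211699]
 [212.43908037 221.02084783]
 [192.25515037 223.68707976]
 [212.6564455  223.67626468]
 [192.379777   226.3644548 ]]
```

View pics/s2d.png

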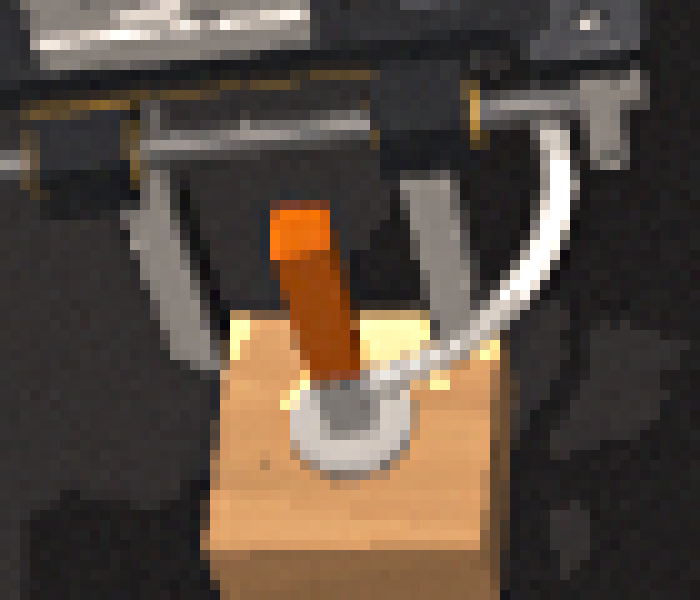

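The fingers straddle the grip and their projected tips match it within about 1 px, so I'll close.

{"op": "move_arm", "data": {"plan": [{"jaw": 0.0, "dx": 0, "dy": 0, "dz": 0, "yaw": 0}, {"jaw": 0.0, "dx": 0, "dy": 0, "dz": 0, "yaw": 0}, {"jaw": 0.0, "dx": 0, "dy": 0, "dz": 0, "yaw": 0}, {"jaw": 0.0, "dx": 0, "dy": 0, "dz": 0, "yaw": 0}, {"jaw": 0.0, "dx": 0, "dy": 0, "dz": 0, "yaw": 0}]}}

```text
time_s: 4.0
eef_pos: [0.5002, -0.1894, 0.0974]
orientation: [3.142, -0.0, 3.125]
force: [0.3, 0.8, -0.4]
width: 0.0201
```

{"op": "move_arm", "data": {"plan": [{"jaw": 0.0, "dx": 0, "dy": 0, "dz": 0, "yaw": 0}, {"jaw": 0.0, "dx": 0, "dy": 0, "dz": 0, "yaw": 0}, {"jaw": 0.0, "dx": 0, "dy": 0, "dz": 0, "yaw": 0}]}}

```text
time_s: 4.25
eef_pos: [0.5002, -0.1894, 0.0974]
orientation: [3.142, -0.0, 3.125]
force: [0.3, 0.1, -0.0]
width: 0.0133
```

{"op": "move_arm", "data": {"plan": [{"jaw": 0.0, "dx": 0, "dy": 0, "dz": -0.01, "yaw": 0}, {"jaw": 0.0, "dx": 0, "dy": 0, "dz": -0.025, "yaw": 0}, {"jaw": 0.0, "dx": 0, "dy": 0, "dz": -0.045, "yaw": 0}, {"jaw": 0.0, "dx": 0, "dy": 0, "dz": -0.06, "yaw": 0}, {"jaw": 0.0, "dx": 0, "dy": 0, "dz": -0.07, "yaw": 0}]}}

```text
time_s: 4.67
eef_pos: [0.5008, -0.1896, 0.1695]
orientation: [-3.141, 0.002, 3.125]
force: [0.6, 0.9, -1.8]
width: 0.0138
```

Run:
```python
from h import *
cap('scene','scene3')
im=cv2.imread('pics/scene3.png')[140:260,150:270]
cv2.imwrite('pics/s3c.png',cv2.resize(im,None,fx=5,fy=5,interpolation=cv2.INTER_CUBIC))
a=np.radians(-85);go(.4820+.06*np.cos(a),.2050+.06*np.sin(a),.165,95)
```

```text
t 4.72 now [ 0.5017 -0.1901  0.1709] yaw 179.04 w 0.0137 F [ 0.2 -0.9 -0.7]
dx 0.0200 dy 0.3350 dz 0.0059 yaw 84.04
```

View pics/s3c.png

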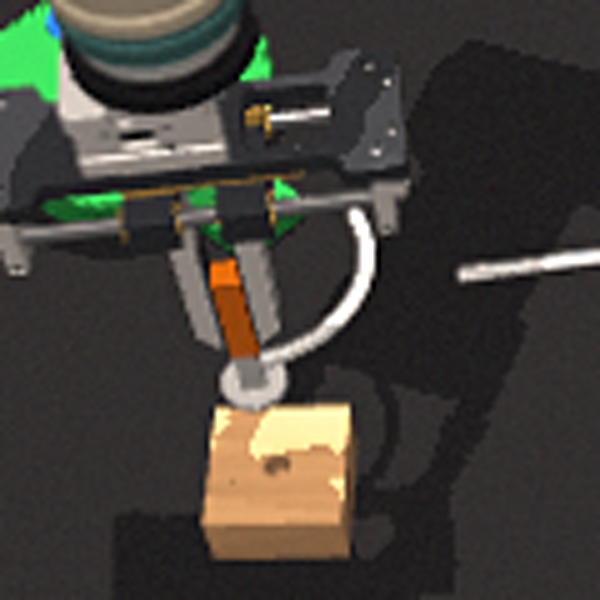

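The hook came cleanly out of the block, with the collar and foot in view at about (200,216). I'll carry it to the carousel at about 28 mm per row.

{"op": "move_arm", "data": {"plan": [{"jaw": 0.0, "dx": 0.001, "dy": 0.015, "dz": -0.005, "yaw": 6}, {"jaw": 0.0, "dx": 0.003, "dy": 0.042, "dz": -0.01, "yaw": 12}, {"jaw": 0.0, "dx": 0.004, "dy": 0.07, "dz": -0.015, "yaw": 18}, {"jaw": 0.0, "dx": 0.006, "dy": 0.098, "dz": -0.015, "yaw": 24}, {"jaw": 0.0, "dx": 0.008, "dy": 0.126, "dz": -0.015, "yaw": 30}]}}

```text
time_s: 5.13
eef_pos: [0.4938, -0.0621, 0.1823]
orientation: [3.141, -0.001, 2.595]
force: [0.6, -0.0, -2.5]
width: 0.0136
```

Run:
```python
from h import *
a=np.radians(-85);go(.4820+.06*np.cos(a),.2050+.06*np.sin(a),.185,95)
```

```text
t 5.13 now [ 0.4938 -0.0621  0.1823] yaw 148.70 w 0.0136 F [ 0.6 -0.  -2.5]
dx 0.1134 dy 0.1737 dz -0.0027 yaw 53.70
```

{"op": "move_arm", "data": {"plan": [{"jaw": 0.0, "dx": 0.016, "dy": 0.024, "dz": 0, "yaw": 6}, {"jaw": 0.0, "dx": 0.031, "dy": 0.048, "dz": 0, "yaw": 12}, {"jaw": 0.0, "dx": 0.047, "dy": 0.072, "dz": 0, "yaw": 18}, {"jaw": 0.0, "dx": 0.062, "dy": 0.096, "dz": 0, "yaw": 24}, {"jaw": 0.0, "dx": 0.075, "dy": 0.115, "dz": 0, "yaw": 30}]}}

```text
time_s: 5.55
eef_pos: [0.4884, 0.0759, 0.182]
orientation: [-3.141, -0.001, 2.073]
force: [0.5, -0.5, -1.2]
width: 0.0139
```

Run:
```python
from h import *
a=np.radians(-85);go(.4820+.06*np.cos(a),.2050+.06*np.sin(a),.185,95)
```

```text
t 5.55 now [0.4884 0.0759 0.182 ] yaw 118.78 w 0.0139 F [ 0.5 -0.5 -1.2]
dx 0.0613 dy 0.0324 dz -0.0030 yaw 23.78
```

{"op": "move_arm", "data": {"plan": [{"jaw": 0.0, "dx": 0.018, "dy": 0.009, "dz": 0, "yaw": 6}, {"jaw": 0.0, "dx": 0.034, "dy": 0.018, "dz": 0, "yaw": 12}, {"jaw": 0.0, "dx": 0.047, "dy": 0.025, "dz": 0, "yaw": 18}, {"jaw": 0.0, "dx": 0.057, "dy": 0.03, "dz": 0, "yaw": 23}, {"jaw": 0.0, "dx": 0.061, "dy": 0.032, "dz": 0, "yaw": 23.7}]}}

```text
time_s: 5.97
eef_pos: [0.4869, 0.1443, 0.1819]
orientation: [-3.14, -0.001, 1.664]
force: [0.3, 0.7, -2.0]
width: 0.0138
```

{"op": "move_arm", "data": {"plan": [{"jaw": 0.0, "dx": 0, "dy": 0, "dz": 0, "yaw": 0}, {"jaw": 0.0, "dx": 0, "dy": 0, "dz": 0, "yaw": 0}, {"jaw": 0.0, "dx": 0, "dy": 0, "dz": 0, "yaw": 0}, {"jaw": 0.0, "dx": 0, "dy": 0, "dz": 0, "yaw": 0}, {"jaw": 0.0, "dx": 0, "dy": 0, "dz": 0, "yaw": 0}]}}

```text
time_s: 6.38
eef_pos: [0.4876, 0.1421, 0.1825]
orientation: [-3.142, 0.0, 1.664]
force: [-0.3, -0.8, -1.7]
width: 0.0141
```

Run:
```python
from h import *
cap('scene','scene4');cap('top','top4')
a=np.radians(-85);go(.4820+.06*np.cos(a),.2050+.06*np.sin(a),.185,95)
im=cv2.imread('pics/scene4.png')[140:260,280:420];t=cv2.imread('pics/top4.png')[150:270,160:300]
cv2.imwrite('pics/s4c.png',np.vstack([cv2.resize(im,None,fx=5,fy=5,interpolation=cv2.INTER_CUBIC)]))
cv2.imwrite('pics/t4c.png',cv2.resize(t,None,fx=4,fy=4,interpolation=cv2.INTER_CUBIC))
```

```text
t 6.48 now [0.4877 0.1423 0.1825] yaw 95.31 w 0.0141 F [-0.1  0.1 -2.1]
dx 0.0030 dy -0.0002 dz -0.0025 yaw 0.31
```

View pics/s4c.png

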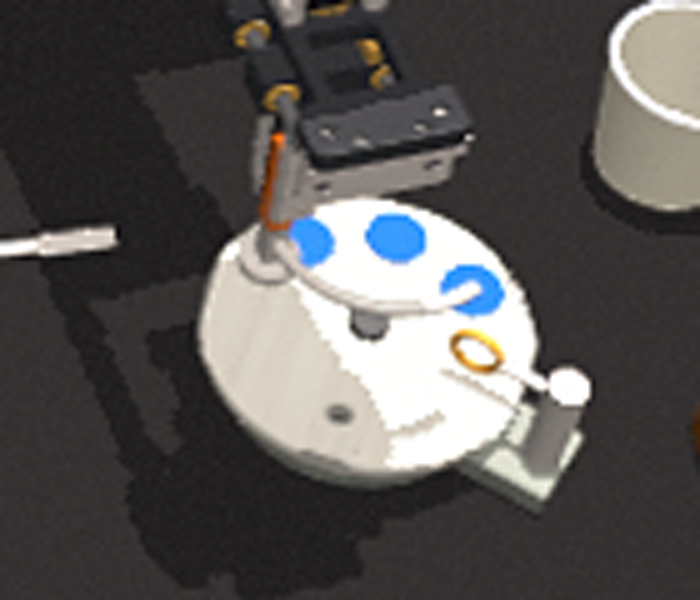

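View pics/t4c.png

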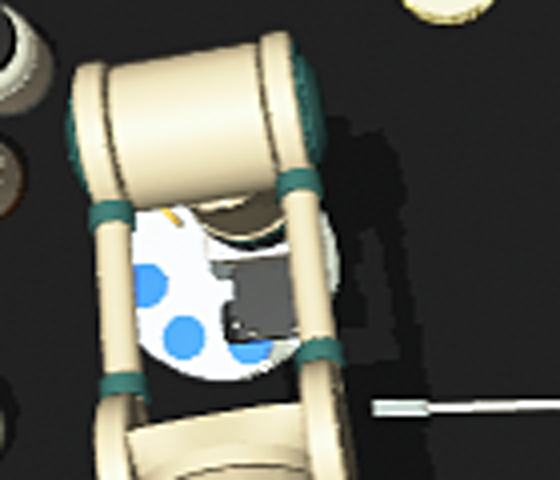

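Run:
```python
from h import *
p=np.array([.4877,.1423]);zc=.1825-.0625
for phi in(-84.7,-83):
    a=np.radians(phi);c=p-.06*np.array([np.cos(a),np.sin(a)]);
    arc=np.radians(phi+np.array([15,40,75,112]))
    P=[[*(c+.06*np.array([np.cos(b),np.sin(b)])),zc+.02] for b in arc]
    print(phi,c,proj('scene',[[*p,zc+.006],[*p,zc+.032]]+P))
print('collar from px',onz('scene',[(332.8,191.2)],zc+.006),'tip',onz('scene',[(374.4,197.2)],zc+.02))
im=cv2.imread('pics/scene4.png')[175:225,310:390]
cv2.imwrite('pics/s4d.png',cv2.resize(im,None,fx=10,fy=10,interpolation=cv2.INTER_NEAREST))
```

```text
-84.7 [0.48215776 0.20204348] [[333.58519107 190.2417614 ]
 [334.82372188 183.60715479]
 [337.14655134 191.36875458]
 [345.0390063  197.69949091]
 [359.75655783 201.43561014]
 [374.0482306  197.54660476]]
-83 [0.48038784 0.20185277] [[333.58519107 190.2417614 ]
 [334.82372188 183.60715479]
 [337.3152599  191.31069722]
 [345.42035935 197.46694831]
 [360.2120211  200.85784201]
 [374.27130413 196.62606625]]
collar from px [[0.49033605 0.13963996 0.126     ]] tip [[0.53459616 0.23072677 0.14      ]]
```

View pics/s4d.png

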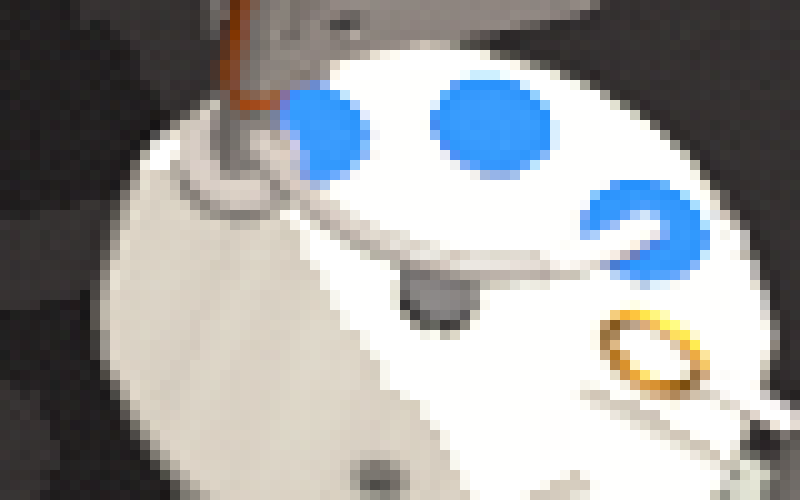

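The scene crop shows the tip at about (375,197.7). Its arm points lie within about 1 px of the projected circle, so the grasp is as assumed. Next I'll descend beside the eye.

{"op": "move_arm", "data": {"plan": [{"jaw": 0.0, "dx": 0.003, "dy": 0, "dz": 0.01, "yaw": 0.3}, {"jaw": 0.0, "dx": 0.003, "dy": 0, "dz": 0.025, "yaw": 0.3}, {"jaw": 0.0, "dx": 0.003, "dy": 0, "dz": 0.042, "yaw": 0.3}, {"jaw": 0.0, "dx": 0.003, "dy": 0, "dz": 0.054, "yaw": 0.3}, {"jaw": 0.0, "dx": 0.003, "dy": 0, "dz": 0.06, "yaw": 0.3}]}}

```text
time_s: 6.9
eef_pos: [0.4858, 0.1456, 0.1202]
orientation: [-3.138, 0.0, 1.659]
force: [-1.2, -0.3, -1.7]
width: 0.0135
```

{"op": "move_arm", "data": {"plan": [{"jaw": 0.0, "dx": 0, "dy": 0, "dz": 0, "yaw": 0}, {"jaw": 0.0, "dx": 0, "dy": 0, "dz": 0, "yaw": 0}, {"jaw": 0.0, "dx": 0, "dy": 0, "dz": 0, "yaw": 0}, {"jaw": 0.0, "dx": 0, "dy": 0, "dz": 0, "yaw": 0}, {"jaw": 0.0, "dx": 0, "dy": 0, "dz": 0, "yaw": 0}]}}

```text
time_s: 7.32
eef_pos: [0.4879, 0.1459, 0.1232]
orientation: [3.14, -0.0, 1.659]
force: [-0.4, 0.4, -1.5]
width: 0.0139
```

```bash
cat >> h.py <<'E'
AX=np.array([.4825,.205])
def hookgo(phi,zc,axis=None):
    c=AX if axis is None else axis;a=np.radians(phi);go(c[0]+.06*np.cos(a),c[1]+.06*np.sin(a),zc+.0625,phi+180)
E
python3 - <<'E'
from h import *
cap('scene','scene5')
hookgo(-85,.054)
s=arm.sense();p=s['eef_pos'][:2];zc=s['eef_pos'][2]-.0625;a=s['orientation'][2]+np.pi
c=p-.06*np.array([np.cos(a),np.sin(a)]);print('centre',c,zc,np.degrees(a)-360)
P=[[*(c+.06*np.array([np.cos(a+b),np.sin(a+b)])),zc+.02] for b in np.radians([15,40,75,95,112])]
print(proj('scene',P), 'eye',proj('scene',[[.5237,.249,.069]]))
im=cv2.imread('pics/scene5.png')[175:225,310:390]
cv2.imwrite('pics/s5d.png',cv2.resize(im,None,fx=10,fy=10,interpolation=cv2.INTER_NEAREST))
E
```

```text
t 7.37 now [0.4878 0.1458 0.1231] yaw 95.04 w 0.0138 F [ 0.1  0.5 -1.9]
dx -0.0006 dy -0.0001 dz 0.0066 yaw 0.04
centre [0.48249351 0.20561704] 0.06063480533798031 -84.96248285468334
[[335.60710945 205.57440136]
 [343.06467147 211.77518779]
 [357.04052795 215.45460511]
 [364.98030224 214.36375727]
 [370.70294647 211.6914445 ]] eye [[374.41579723 209.65216947]]
```

View pics/s5d.png

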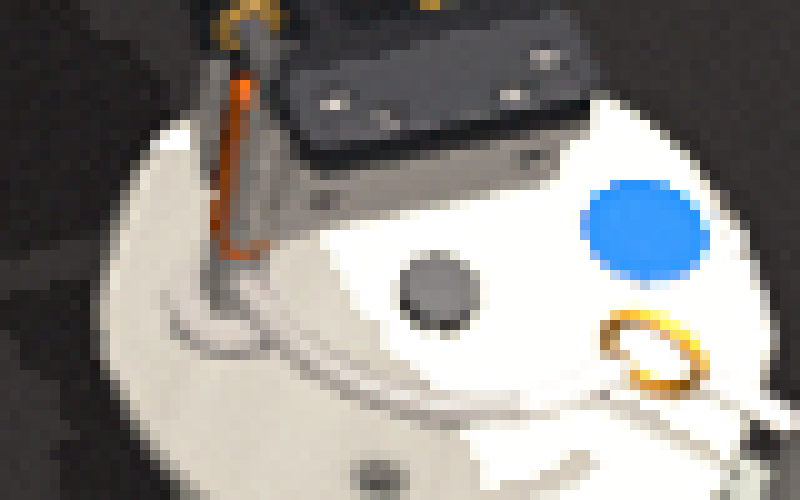

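{"op": "move_arm", "data": {"plan": [{"jaw": 0.0, "dx": 0, "dy": 0, "dz": 0.003, "yaw": 0}, {"jaw": 0.0, "dx": 0, "dy": 0, "dz": 0.006, "yaw": 0}, {"jaw": 0.0, "dx": 0, "dy": 0, "dz": 0.006, "yaw": 0}, {"jaw": 0.0, "dx": 0, "dy": 0, "dz": 0.006, "yaw": 0}, {"jaw": 0.0, "dx": 0, "dy": 0, "dz": 0.006, "yaw": 0}]}}

```text
time_s: 7.78
eef_pos: [0.4872, 0.1458, 0.1164]
orientation: [-3.141, -0.0, 1.659]
force: [-0.6, -0.2, -1.5]
width: 0.0139
```

Run:
```python
from h import *
print(onz('scene',[(310+44-.5,175+27.5-.5),(310+43.8-.5,175+29.2-.5)],.053))
for f in(-79,-73,-67,-61):hookgo(f,.0535)
```

```text
[[0.48012289 0.20760925 0.053     ]
 [0.48548653 0.20556246 0.053     ]]
t 7.78 now [0.4872 0.1458 0.1164] yaw 95.04 w 0.0139 F [-0.6 -0.2 -1.5]
dx -0.0002 dy 0.0067 dz 0.0004 yaw -5.96
t 7.78 now [0.4872 0.1458 0.1164] yaw 95.04 w 0.0139 F [-0.6 -0.2 -1.5]
dx 0.0007 dy 0.0129 dz 0.0004 yaw -11.96
t 7.78 now [0.4872 0.1458 0.1164] yaw 95.04 w 0.0139 F [-0.6 -0.2 -1.5]
dx 0.0024 dy 0.0190 dz 0.0004 yaw -17.96
t 7.78 now [0.4872 0.1458 0.1164] yaw 95.04 w 0.0139 F [-0.6 -0.2 -1.5]
dx 0.0046 dy 0.0249 dz 0.0004 yaw -23.96
```

{"op": "move_arm", "data": {"plan": [{"jaw": 0.0, "dx": 0, "dy": 0.003, "dz": 0, "yaw": -3}, {"jaw": 0.0, "dx": 0, "dy": 0.0063, "dz": 0, "yaw": -6}, {"jaw": 0.0, "dx": 0.0003, "dy": 0.0095, "dz": 0, "yaw": -9}, {"jaw": 0.0, "dx": 0.0009, "dy": 0.0126, "dz": 0, "yaw": -12}, {"jaw": 0.0, "dx": 0.0009, "dy": 0.0126, "dz": 0, "yaw": -12}]}}

```text
time_s: 8.2
eef_pos: [0.5005, 0.1479, 0.1166]
orientation: [3.141, 0.0, 1.869]
force: [-0.9, -0.3, -1.2]
width: 0.0137
```

Run:
```python
from h import *
cap('scene','scene6')
for f in(-67,-61,-55):hookgo(f,.0535)
im=cv2.imread('pics/scene6.png')[175:225,310:390]
cv2.imwrite('pics/s6d.png',cv2.resize(im,None,fx=10,fy=10,interpolation=cv2.INTER_NEAREST))
```

```text
t 8.25 now [0.5001 0.1478 0.1165] yaw 106.98 w 0.0138 F [ 0.4  0.5 -1.2]
dx 0.0002 dy 0.0062 dz 0.0005 yaw -6.02
t 8.25 now [0.5001 0.1478 0.1165] yaw 106.98 w 0.0138 F [ 0.4  0.5 -1.2]
dx 0.0012 dy 0.0124 dz 0.0005 yaw -12.02
t 8.25 now [0.5001 0.1478 0.1165] yaw 106.98 w 0.0138 F [ 0.4  0.5 -1.2]
dx 0.0028 dy 0.0185 dz 0.0005 yaw -18.02
```

View pics/s6d.png

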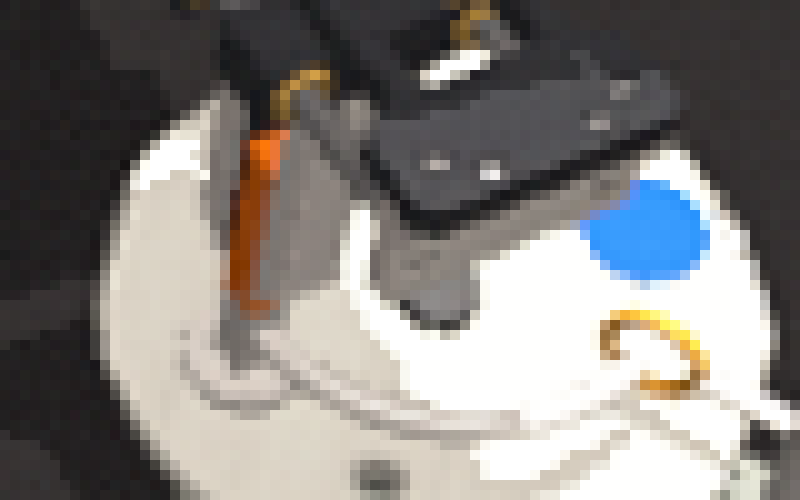

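The tip, at about (373.5,211.7), sits just in front of the ring opening centred near (375,209.7). Before entering I'll feel for the plate height with small downward steps.

{"op": "move_arm", "data": {"plan": [{"jaw": 0.0, "dx": 0, "dy": 0, "dz": 0.0005, "yaw": 0}, {"jaw": 0.0, "dx": 0, "dy": 0, "dz": 0.001, "yaw": 0}, {"jaw": 0.0, "dx": 0, "dy": 0, "dz": 0.001, "yaw": 0}]}}

```text
time_s: 8.5
eef_pos: [0.4995, 0.1477, 0.1154]
orientation: [-3.141, -0.0, 1.868]
force: [-0.2, -0.8, -1.8]
width: 0.0136
```

{"op": "move_arm", "data": {"plan": [{"jaw": 0.0, "dx": 0, "dy": 0, "dz": 0.0005, "yaw": 0}, {"jaw": 0.0, "dx": 0, "dy": 0, "dz": 0.0005, "yaw": 0}, {"jaw": 0.0, "dx": 0, "dy": 0, "dz": 0.0005, "yaw": 0}]}}

```text
time_s: 8.75
eef_pos: [0.4996, 0.1478, 0.1153]
orientation: [-3.142, -0.0, 1.868]
force: [-1.2, 0.4, 3.0]
width: 0.0141
```

{"op": "move_arm", "data": {"plan": [{"jaw": 0.0, "dx": 0, "dy": 0, "dz": 0.0005, "yaw": 0}, {"jaw": 0.0, "dx": 0, "dy": 0, "dz": 0.0005, "yaw": 0}, {"jaw": 0.0, "dx": 0, "dy": 0, "dz": 0.0005, "yaw": 0}]}}

```text
time_s: 9.0
eef_pos: [0.4996, 0.1478, 0.1152]
orientation: [3.141, -0.0, 1.868]
force: [-0.9, -0.2, 5.1]
width: 0.0141
```

Contact came at TCP z of 0.1153, so the collar is 8 mm above the plate exactly as expected. I'll lift slightly and turn through the eye.

{"op": "move_arm", "data": {"plan": [{"jaw": 0.0, "dx": 0, "dy": 0, "dz": -0.0012, "yaw": 0}, {"jaw": 0.0, "dx": 0, "dy": 0.003, "dz": -0.0012, "yaw": -3}, {"jaw": 0.0, "dx": 0.0003, "dy": 0.0063, "dz": -0.0012, "yaw": -6}, {"jaw": 0.0, "dx": 0.0007, "dy": 0.0094, "dz": -0.0012, "yaw": -9}, {"jaw": 0.0, "dx": 0.0007, "dy": 0.0094, "dz": -0.0012, "yaw": -9}]}}

```text
time_s: 9.42
eef_pos: [0.5093, 0.1514, 0.1154]
orientation: [3.141, 0.0, 2.026]
force: [-0.1, -0.1, -2.2]
width: 0.0136
```

Run:
```python
from h import *
cap('scene','scene7')
for f in(-58,-52,-46):hookgo(f,.0533)
print(arm.sense()['moment'])
im=cv2.imread('pics/scene7.png')[175:225,310:390]
cv2.imwrite('pics/s7d.png',cv2.resize(im,None,fx=10,fy=10,interpolation=cv2.INTER_NEAREST))
```

```text
t 9.47 now [0.5088 0.1513 0.1153] yaw 115.98 w 0.0140 F [-0.7 -0.1 -1.2]
dx 0.0002 dy 0.0062 dz -0.0005 yaw -6.02
t 9.47 now [0.5088 0.1513 0.1153] yaw 115.98 w 0.0140 F [-0.7 -0.1 -1.2]
dx 0.0012 dy 0.0124 dz -0.0005 yaw -12.02
t 9.47 now [0.5088 0.1513 0.1153] yaw 115.98 w 0.0140 F [-0.7 -0.1 -1.2]
dx 0.0028 dy 0.0185 dz -0.0005 yaw -18.02
[-0.10261451 -0.02775947  0.00709976]
```

View pics/s7d.png

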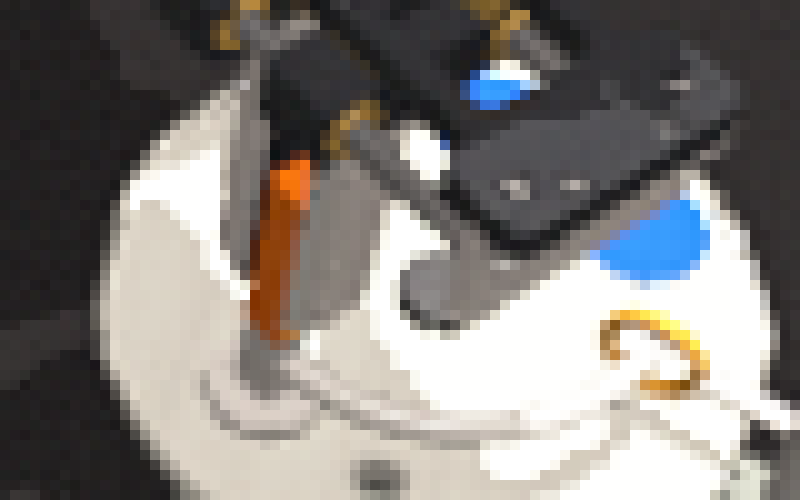

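{"op": "move_arm", "data": {"plan": [{"jaw": 0.0, "dx": 0, "dy": 0.003, "dz": -0.0003, "yaw": -3}, {"jaw": 0.0, "dx": 0.0003, "dy": 0.0063, "dz": -0.0003, "yaw": -6}, {"jaw": 0.0, "dx": 0.0007, "dy": 0.0094, "dz": -0.0003, "yaw": -9}, {"jaw": 0.0, "dx": 0.0012, "dy": 0.0124, "dz": -0.0003, "yaw": -12}, {"jaw": 0.0, "dx": 0.0012, "dy": 0.0124, "dz": -0.0003, "yaw": -12}]}}

```text
time_s: 9.88
eef_pos: [0.5195, 0.1579, 0.1158]
orientation: [3.141, 0.0, 2.234]
force: [0.4, 0.4, -1.5]
width: 0.0139
```

Run:
```python
from h import *
cap('scene','scene8')
for f in(-46,-40,-34,-27.6):hookgo(f,.0533)
print(arm.sense()['moment'])
im=cv2.imread('pics/scene8.png')[175:225,310:390]
cv2.imwrite('pics/s8d.png',cv2.resize(im,None,fx=10,fy=10,interpolation=cv2.INTER_NEAREST))
```

```text
t 9.93 now [0.5191 0.1577 0.1158] yaw 127.93 w 0.0139 F [-0.6 -0.  -2. ]
dx 0.0001 dy 0.0065 dz -0.0000 yaw -6.07
t 9.93 now [0.5191 0.1577 0.1158] yaw 127.93 w 0.0139 F [-0.6 -0.  -2. ]
dx 0.0011 dy 0.0127 dz -0.0000 yaw -12.07
t 9.93 now [0.5191 0.1577 0.1158] yaw 127.93 w 0.0139 F [-0.6 -0.  -2. ]
dx 0.0027 dy 0.0188 dz -0.0000 yaw -18.07
t 9.93 now [0.5191 0.1577 0.1158] yaw 127.93 w 0.0139 F [-0.6 -0.  -2. ]
dx 0.0052 dy 0.0250 dz -0.0000 yaw -24.47
[-0.06702514  0.03787573 -0.04430488]
```

View pics/s8d.png

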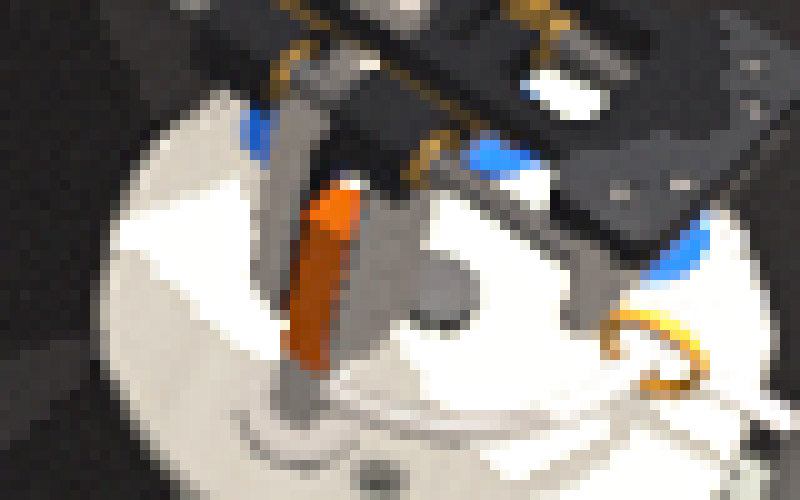

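The arm now runs through the ring: it covers the near lower-left rim while the rest of the ring stays visible, and there are no side forces. I'll keep turning toward the hole.

{"op": "move_arm", "data": {"plan": [{"jaw": 0.0, "dx": 0, "dy": 0.003, "dz": 0, "yaw": -3}, {"jaw": 0.0, "dx": 0.0001, "dy": 0.0064, "dz": 0, "yaw": -6}, {"jaw": 0.0, "dx": 0.0005, "dy": 0.0095, "dz": 0, "yaw": -9}, {"jaw": 0.0, "dx": 0.0011, "dy": 0.0127, "dz": 0, "yaw": -12}, {"jaw": 0.0, "dx": 0.002, "dy": 0.0158, "dz": 0, "yaw": -15}]}}

```text
time_s: 10.35
eef_pos: [0.5301, 0.1689, 0.1158]
orientation: [-3.141, -0.0, 2.497]
force: [-0.4, 0.6, -2.7]
width: 0.0137
```

Run:
```python
from h import *
for f in(-31,-27.6):hookgo(f,.0533)
```

```text
t 10.35 now [0.5301 0.1689 0.1158] yaw 143.05 w 0.0137 F [-0.4  0.6 -2.7]
dx 0.0001 dy 0.0064 dz 0.0000 yaw -5.95
t 10.35 now [0.5301 0.1689 0.1158] yaw 143.05 w 0.0137 F [-0.4  0.6 -2.7]
dx 0.0005 dy 0.0100 dz 0.0000 yaw -9.35
```

{"op": "move_arm", "data": {"plan": [{"jaw": 0.0, "dx": 0, "dy": 0.003, "dz": 0, "yaw": -3}, {"jaw": 0.0, "dx": 0.0001, "dy": 0.0064, "dz": 0, "yaw": -6}, {"jaw": 0.0, "dx": 0.0005, "dy": 0.01, "dz": 0, "yaw": -9.3}, {"jaw": 0.0, "dx": 0.0005, "dy": 0.01, "dz": 0, "yaw": -9.3}, {"jaw": 0.0, "dx": 0.0005, "dy": 0.01, "dz": 0, "yaw": -9.3}]}}

```text
time_s: 10.77
eef_pos: [0.5357, 0.1772, 0.1158]
orientation: [-3.141, -0.0, 2.656]
force: [-0.0, -0.5, -2.0]
width: 0.0141
```

Run:
```python
from h import *
cap('scene','scene9')
for f in(-27.6,):hookgo(f,.0533)
s=arm.sense();print(s['moment'],s['eef_pos'],proj('scene',[[*s['eef_pos'][:2],.045],[*s['eef_pos'][:2],.0592]]))
im=cv2.imread('pics/scene9.png')[185:235,310:390]
cv2.imwrite('pics/s9d.png',cv2.resize(im,None,fx=10,fy=10,interpolation=cv2.INTER_NEAREST))
```

```text
t 10.82 now [0.5356 0.1771 0.1158] yaw 152.21 w 0.0138 F [ 0.5  0.6 -1.5]
dx -0.0000 dy 0.0001 dz 0.0000 yaw -0.19
[-0.00241946  0.02521225  0.01514637] [0.53558954 0.17713033 0.11583781] [[347.42255093 222.31013159]
 [348.22687535 219.23790762]]
```

View pics/s9d.png

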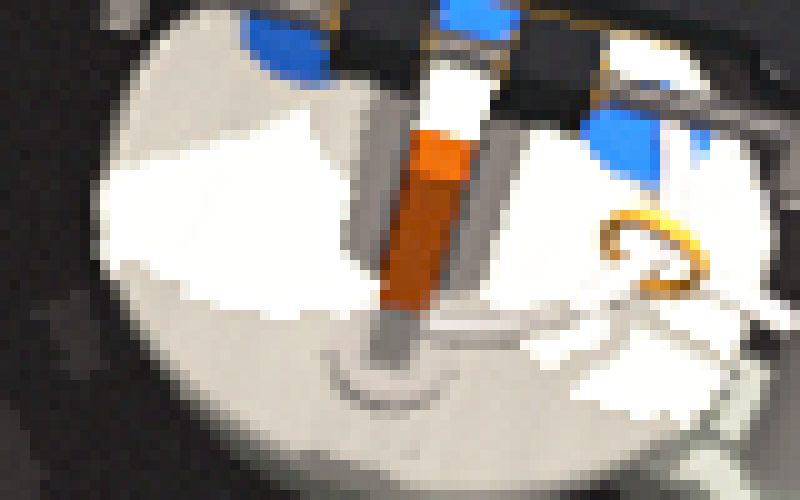

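The arm shows past the ring over the blue mark at (376,199), and the collar's lower edge matches its predicted position. I'll lower gently now.

{"op": "move_arm", "data": {"plan": [{"jaw": 0.0, "dx": 0, "dy": 0, "dz": 0.0005, "yaw": 0}, {"jaw": 0.0, "dx": 0, "dy": 0, "dz": 0.001, "yaw": 0}, {"jaw": 0.0, "dx": 0, "dy": 0, "dz": 0.0015, "yaw": 0}, {"jaw": 0.0, "dx": 0, "dy": 0, "dz": 0.0015, "yaw": 0}]}}

```text
time_s: 11.15
eef_pos: [0.5358, 0.1772, 0.1144]
orientation: [-3.141, -0.0, 2.658]
force: [0.7, 0.6, -2.3]
width: 0.0139
```

Below plate contact (0.1153) with no reaction, so the foot is entering the hole.

{"op": "move_arm", "data": {"plan": [{"jaw": 0.0, "dx": 0, "dy": 0, "dz": 0.0005, "yaw": 0}, {"jaw": 0.0, "dx": 0, "dy": 0, "dz": 0.001, "yaw": 0}, {"jaw": 0.0, "dx": 0, "dy": 0, "dz": 0.0015, "yaw": 0}, {"jaw": 0.0, "dx": 0, "dy": 0, "dz": 0.0015, "yaw": 0}]}}

```text
time_s: 11.48
eef_pos: [0.5356, 0.1772, 0.1128]
orientation: [-3.141, -0.001, 2.659]
force: [-1.4, -0.4, -1.3]
width: 0.0139
```

{"op": "move_arm", "data": {"plan": [{"jaw": 0.0, "dx": 0, "dy": 0, "dz": 0.0007, "yaw": 0}, {"jaw": 0.0, "dx": 0, "dy": 0, "dz": 0.0014, "yaw": 0}, {"jaw": 0.0, "dx": 0, "dy": 0, "dz": 0.002, "yaw": 0}, {"jaw": 0.0, "dx": 0, "dy": 0, "dz": 0.002, "yaw": 0}]}}

```text
time_s: 11.82
eef_pos: [0.5356, 0.1772, 0.1107]
orientation: [-3.141, -0.001, 2.659]
force: [-0.8, -0.2, -0.4]
width: 0.0143
```

{"op": "move_arm", "data": {"plan": [{"jaw": 0.0, "dx": 0, "dy": 0, "dz": 0.0007, "yaw": 0}, {"jaw": 0.0, "dx": 0, "dy": 0, "dz": 0.0014, "yaw": 0}, {"jaw": 0.0, "dx": 0, "dy": 0, "dz": 0.002, "yaw": 0}, {"jaw": 0.0, "dx": 0, "dy": 0, "dz": 0.002, "yaw": 0}]}}

```text
time_s: 12.15
eef_pos: [0.5356, 0.1772, 0.1088]
orientation: [-3.141, -0.001, 2.659]
force: [-1.5, -0.5, -1.1]
width: 0.0142
```

{"op": "move_arm", "data": {"plan": [{"jaw": 0.0, "dx": 0, "dy": 0, "dz": 0.0005, "yaw": 0}, {"jaw": 0.0, "dx": 0, "dy": 0, "dz": 0.001, "yaw": 0}, {"jaw": 0.0, "dx": 0, "dy": 0, "dz": 0.0013, "yaw": 0}, {"jaw": 0.0, "dx": 0, "dy": 0, "dz": 0.0013, "yaw": 0}]}}

```text
time_s: 12.48
eef_pos: [0.5356, 0.1772, 0.1076]
orientation: [-3.141, -0.001, 2.659]
force: [-1.8, -1.2, -0.3]
width: 0.0141
```

{"op": "move_arm", "data": {"plan": [{"jaw": 0.0, "dx": 0, "dy": 0, "dz": 0.0003, "yaw": 0}, {"jaw": 0.0, "dx": 0, "dy": 0, "dz": 0.0005, "yaw": 0}, {"jaw": 0.0, "dx": 0, "dy": 0, "dz": 0.0005, "yaw": 0}]}}

```text
time_s: 12.73
eef_pos: [0.5356, 0.1772, 0.1074]
orientation: [-3.141, -0.001, 2.659]
force: [-3.8, -1.9, 3.1]
width: 0.0139
```

The foot is seated: TCP z is 0.1074 against 0.1073 expected, with a light 3 N reaction. I'll release, opening only as far as needed.

{"op": "move_arm", "data": {"plan": [{"jaw": 0.04, "dx": 0, "dy": 0, "dz": 0, "yaw": 0}, {"jaw": 0.04, "dx": 0, "dy": 0, "dz": 0, "yaw": 0}, {"jaw": 0.04, "dx": 0, "dy": 0, "dz": 0, "yaw": 0}, {"jaw": 0.04, "dx": 0, "dy": 0, "dz": 0, "yaw": 0}, {"jaw": 0.04, "dx": 0, "dy": 0, "dz": 0, "yaw": 0}]}}

```text
time_s: 13.15
eef_pos: [0.5367, 0.1775, 0.1073]
orientation: [3.141, 0.001, 2.659]
force: [-0.2, 0.2, 0.3]
width: 0.0396
```

{"op": "move_arm", "data": {"plan": [{"jaw": 0.04, "dx": 0, "dy": 0, "dz": -0.01, "yaw": 0}, {"jaw": 0.04, "dx": 0, "dy": 0, "dz": -0.03, "yaw": 0}, {"jaw": 0.04, "dx": 0, "dy": 0, "dz": -0.06, "yaw": 0}, {"jaw": 0.04, "dx": 0, "dy": 0, "dz": -0.09, "yaw": 0}, {"jaw": 0.04, "dx": 0, "dy": 0, "dz": -0.12, "yaw": 0}]}}

```text
time_s: 13.57
eef_pos: [0.5359, 0.1773, 0.2292]
orientation: [3.141, 0.0, 2.659]
force: [1.0, -0.1, -0.1]
width: 0.0402
```

Run:
```python
from h import *
cap('scene','scene10');go(.35,-.05,.25,152)
p=np.array([.5356,.1772]);a=np.radians(-27.6);c=p-.06*np.array([np.cos(a),np.sin(a)])
print(c,proj('scene',[[*p,.051],[*p,.135]]+[[*(c+.06*np.array([np.cos(a+b),np.sin(a+b)])),.065] for b in np.radians([30,60,90,112])]))
im=cv2.imread('pics/scene10.png')[175:235,310:390]
cv2.imwrite('pics/s10d.png',cv2.resize(im,None,fx=10,fy=10,interpolation=cv2.INTER_NEAREST))
```

```text
t 13.62 now [0.5395 0.1781 0.2358] yaw 152.34 w 0.0397 F [1.5 0.7 3.1]
dx 0.0620 dy -0.2900 dz -0.0142 yaw 0.34
[0.48242779 0.20499776] [[347.78738384 221.0202414 ]
 [352.86657497 201.57736828]
 [360.74180167 218.55702509]
 [370.79238562 214.08373683]
 [375.92621642 205.94014484]
 [375.79775775 199.00046632]]
```

View pics/s10d.png

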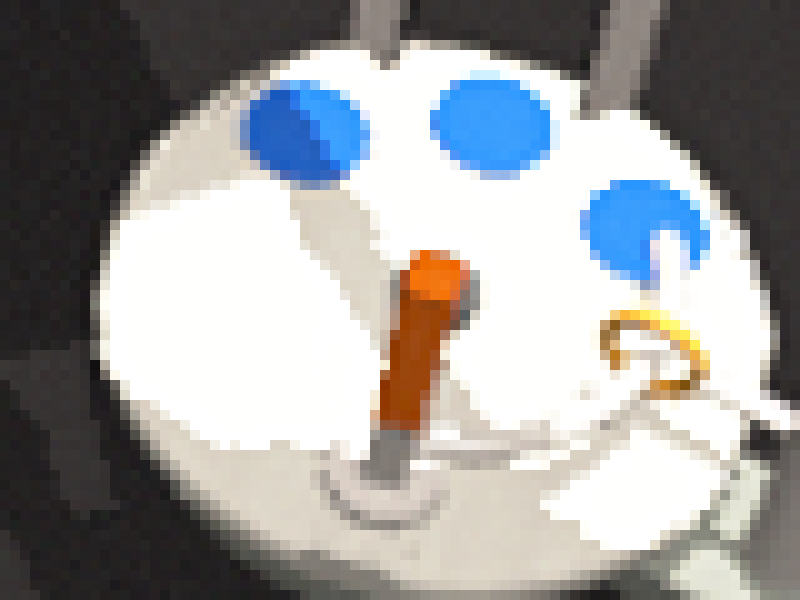

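The tip at about (376.3,198.5) and the grip top at (353.2,202) match the home projections of (375.8,199.0) and (352.9,201.6). I'll let the arm settle, check the bystanders and hand in.

{"op": "move_arm", "data": {"plan": [{"jaw": 0.04, "dx": 0, "dy": 0, "dz": -0.02, "yaw": 0}, {"jaw": 0.04, "dx": 0, "dy": 0, "dz": -0.02, "yaw": 0}, {"jaw": 0.04, "dx": 0, "dy": 0, "dz": -0.02, "yaw": 0}, {"jaw": 0.04, "dx": 0, "dy": 0, "dz": -0.02, "yaw": 0}, {"jaw": 0.04, "dx": 0, "dy": 0, "dz": -0.02, "yaw": 0}]}}

```text
time_s: 14.03
eef_pos: [0.5353, 0.1772, 0.2458]
orientation: [-3.14, -0.002, 2.659]
force: [-0.1, -0.4, -0.4]
width: 0.0399
```

Run:
```python
from h import *
p,d=cap('scene','scene11')
a=cv2.imread('pics/scene0.png');b=cv2.imread('pics/scene11.png')
for n,(x,y) in dict(dishes=(305,307),amber=(438,216),jar=(443,250),tub=(417,161),carton=(115,208),spatula=(273,190)).items():
    t=a[y-20:y+20,x-22:x+22];r=cv2.matchTemplate(b[y-32:y+32,x-34:x+34],t,cv2.TM_CCOEFF_NORMED);_,v,_,l=cv2.minMaxLoc(r);print(n,v,l[0]-12,l[1]-12)
im=b[175:235,310:390];c=cv2.imread('pics/scene10.png')[175:235,310:390]
print('hook region change',np.abs(im.astype(int)-c)[25:,30:].mean())
print(arm.sense()['force'],arm.sense()['eef_pos']); print(arm.finish_job())
```

```text
dishes 0.9998489022254944 0 0
amber 0.9985116720199585 0 0
jar 0.9994475245475769 0 0
tub 0.7579814195632935 0 0
carton 0.999443531036377 0 0
spatula 0.9941097497940063 0 0
hook region change 1.5386666666666666
[ 0.01529488 -0.1121029   0.15336586] [0.535274   0.17716937 0.24576247]
the job is handed in; nothing more can be done
None
```

The hook is home in the lock hole of the aluminium carousel and released. I handed the job in at about 14 s of the 72 s allowed; it reports no verdict.

- **What I did:** I took the hook by its orange grip out of the parking block. I lowered it beside the brass eye, felt the plate once with about 5 N, and turned the arm through the eye with the foot just clear of the plate. I then turned to the hole I had seen, 74° clockwise of the eye. The foot dropped in without resistance, and I let go.
- **Seating:** The tool stopped 7.9 mm below where the foot had touched the plate (8 mm expected), with about 3 N upward reaction and about 4 N sideways. The highest force I read during the job was about 5 N.
- **Position after release:** The grip top and arm tip lie within about 1 px (2–3 mm) of where they should be at home. The arm is visible through the eye with its tip beyond it, and the gripper is clear of the hook with no force on it.
- **Bystanders:** None of them shifted in the picture. The tub matched more weakly (0.76 against 0.99 or better for the others), probably because the robot or its shadow covers part of it, but it also showed no shift.
- **Not checked:** I did not confirm the final pose from the top camera, because the robot blocks that view. The upright and concentric checks rest on the one scene camera and the tool readings.

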